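# Rotate the tins in the niche row and set the tally dial

### The job

Restock the niche row: first bring the old tin from its place by the ledge forward to the front disc, then stand the two new tins from the serving board behind it, one on each of the free discs, all upright and well centred on their discs. Last of all, turn the tally dial until its pointer is at the three studs, since three tins now stand in the row. Do not tip the tins or disturb the other things.

Things in the scene. Friction and masses are not known exactly. Their poses are not given: they have to be found in the camera images.
- old_tin_center (a point): The old tin, the one tin that stands in the row (on the rear disc, its far edge just under the ledge) at the start: round metal tin with a flat wooden lid, 48 mm across and 72 mm tall, about 0.2 kg, standing upright; this point is its centre, 36 mm above its underside.
- new_tin_a_center (a point): One of the two new tins on the serving board at the right: round metal tin with a flat wooden lid, 48 mm across and 72 mm tall, about 0.2 kg, standing upright; this point is its centre, 36 mm above its underside. The same as the old tin.
- new_tin_b_center (a point): The other new tin on the serving board: round metal tin with a flat wooden lid, 48 mm across and 72 mm tall, about 0.2 kg, standing upright; this point is its centre, 36 mm above its underside. The same as the old tin.
- niche: The row's place, fixed: a flat pale row board 220 (x) by 84 (y) by 8 mm with three dark-ringed round inlays (discs 54 mm across, flush, 66 mm apart) along its length, and a dark wooden ledge over its far end. Origin: centre of the board's underside, on the work surface. x runs along the row from the front (robot's side) to the rear, aslant to the robot; z up.
- ledge_edge (a point): Middle of the lower front edge of the ledge: 18 mm beyond the rear disc's centre, 120 mm up. The ledge is 45 mm deep (x), 340 mm long (y), 16 mm thick, on two 50 mm wide piers 145 mm to either side of the row. A hand straight above the rear disc strikes it: tilt the tool 25 to 45 degrees, fingers reaching forward, to work there. Its axes are the niche's.
- disc_front (a point): Centre of the front disc (nearest the robot), on the board's top face, 8 mm above the work surface; at x = -66 mm in the niche's frame.
- disc_middle (a point): Centre of the middle disc, on the board's top face, 8 mm above the work surface.
- disc_rear (a point): Centre of the rear disc, on the board's top face, 8 mm above the work surface; at x = +66 mm in the niche's frame.
- tray: The serving board, fixed: a flat wooden board 110 (x) by 320 (y) by 12 mm. Origin: centre of its underside; it points away from the robot, its x axis to the right. The two new tins and the salt cellar stand in a row along its length, about 105 mm apart, in any order.
- dial_base: Base of the tally dial, fixed: a terracotta disc 132 mm across and 26 mm tall. Origin: centre of its underside; x axis at joint value 0 of the dial. Groups of one, two, three and four dark studs stand on its far rim at -45, -15, +15 and +45 degrees from its x axis (counter-clockwise from above is positive).
- tally (a joint): Angle of the tally dial's wheel in rad, counter-clockwise from above positive, limits -1.3 and 1.3; it stays where it is left (friction 0.05 N m). Its pointer is at the one, two, three, four studs at -0.785, -0.262, +0.262, +0.785.
- tally_grip (a point): Point on the wheel's axis, 56 mm above the work surface, in the grip bar, 13 mm below its top. The wheel is a wooden disc 84 mm across with an upright grip bar 56 mm long, 16 mm thick, 30 mm tall across its middle and a dark pointer on its rim in line with the bar, on the side away from the robot. x axis: along the bar towards the pointer.
- mark_three (a point): Centre of the group of three studs on the dial's base.
- salt_cellar: Bystander on the serving board: red plastic box 46 by 46 by 58 mm with a small sliding door on top; origin: centre of its underside.
- jarrito: Bystander on the surface at the row's right: green glazed handled pitcher 66 mm across, 80 mm tall; origin: centre of its underside.
- molcajete: Bystander, right of the serving board: stone mortar on three feet, 132 mm across, 72 mm tall; origin: centre of its underside.
- whisk: Bystander beside the row board, at its left: flat steel whisk lying down, 210 mm long, 14 mm tall; origin: where handle and wires join, on the surface.
- spoon_rest: Bystander, beyond the right end of the ledge: shallow bamboo tray 100 by 75 by 16 mm; origin: centre of its underside.
- oil_bottle: Bystander, far left: amber bottle 52 mm across, 160 mm tall; origin: centre of its underside.
Not all that is in view belongs to the job. Of the things shaped like the dial_base, the terracotta one is meant. What is shaped like the part that bears new_tin_a_center but orange is not meant.

How it is judged:
On the way, in this order (a step that is already met when the one before it is completed fails the run):
1. the old tin stands on the front disc (horizontal distance between old_tin_center and disc_front below 0.014 m and height (world z) of old_tin_center below 0.05 m and angle between old_tin_center's own z axis and vertical below 0.12 rad), for 0.2 s.
2. one new tin stands on a disc behind it (all of step 1 and ((horizontal distance between new_tin_a_center and disc_middle below 0.014 m and height (world z) of new_tin_a_center below 0.05 m and angle between new_tin_a_center's own z axis and vertical below 0.12 rad) or (horizontal distance between new_tin_a_center and disc_rear below 0.014 m and height (world z) of new_tin_a_center below 0.05 m and angle between new_tin_a_center's own z axis and vertical below 0.12 rad) or (horizontal distance between new_tin_b_center and disc_middle below 0.014 m and height (world z) of new_tin_b_center below 0.05 m and angle between new_tin_b_center's own z axis and vertical below 0.12 rad) or (horizontal distance between new_tin_b_center and disc_rear below 0.014 m and height (world z) of new_tin_b_center below 0.05 m and angle between new_tin_b_center's own z axis and vertical below 0.12 rad))), for 0.2 s.
3. both new tins stand on the discs behind it (all of step 1 and (((horizontal distance between new_tin_a_center and disc_middle below 0.014 m and height (world z) of new_tin_a_center below 0.05 m and angle between new_tin_a_center's own z axis and vertical below 0.12 rad) and (horizontal distance between new_tin_b_center and disc_rear below 0.014 m and height (world z) of new_tin_b_center below 0.05 m and angle between new_tin_b_center's own z axis and vertical below 0.12 rad)) or ((horizontal distance between new_tin_b_center and disc_middle below 0.014 m and height (world z) of new_tin_b_center below 0.05 m and angle between new_tin_b_center's own z axis and vertical below 0.12 rad) and (horizontal distance between new_tin_a_center and disc_rear below 0.014 m and height (world z) of new_tin_a_center below 0.05 m and angle between new_tin_a_center's own z axis and vertical below 0.12 rad)))), for 0.2 s.
4. the tally dial's pointer is at the three studs (value of joint tally between 0.1518 and 0.3718 rad), for 0.2 s.
At the end, for the whole second after the job is handed in: The old tin stands on the front disc and one new tin on each of the middle and rear discs (either way round), each upright within 7 degrees and centred within 14 mm, at rest; the dial's pointer is within 6 degrees of the three studs and still (all of step 3 and all of step 4 and velocity of joint tally between -0.05 and 0.05 rad/s and linear speed of each of old_tin, new_tin_a, new_tin_b below 0.02 m/s); the robot touches nothing.
It fails at once if a tin is tipped over (more than 35 degrees) (angle between any of old_tin_center, new_tin_a_center, new_tin_b_center's own z axis and vertical above 0.61 rad).
It fails at once if a bystander is moved more than 30 mm (distance of any of salt_cellar, jarrito, molcajete, whisk, spoon_rest, oil_bottle from where it was at the start of the episode above 0.03 m).
It also fails if it takes over 72 s, if anything falls off the work surface, if the arm or the gripper's body presses on something with over 40 N, if the wrist force passes 120 N, or if a joint passes its speed limit or range.

### The arm

A 7-joint arm with a two-finger parallel gripper is mounted at the origin on the work surface. World frame = base frame: x ahead of the robot, y to its left, z up, the work surface at z = 0. Lengths are in m, angles in rad, forces in N, time in s.
With the tool pointing down it reaches from about 0.425 to 0.925 m from the base axis. Payload 6.8 kg.
Tool frame: the origin (TCP) lies midway between the tips of the shut fingers; the grasp point (between the pads) lies 19 mm behind it (ctrl.hold_point_z is the distance from the TCP to the grasp point, in m); z points along the fingers, y is the line along which they close (so a half turn about z gives the same grasp; the last joint's range is limited). The gripper opens to 88 mm and grips with 3 to 60 N. Pads are 20 mm wide; open, the fingers measure 115 mm over their backs; the gripper's body (75 mm by 178 mm) begins 61 mm behind the grasp point.
Start: joints at [-1.386, 0.477, 0.022, 1.555, -0.011, 1.109, -0.083], TCP at [0.195, 0.646, 0.223] pointing down, gripper open.
Joint ranges: [-2.96, 2.96], [-0.34, 2.1], [-1.41, 1.46], [0.24, 2.44], [-1.37, 4.51], [0.17, 1.92], [-2.96, 2.96]. Speed limits (rad/s): [2.39, 2.39, 3.14, 3.14, 3.14, 3.14, 3.14].

### API

Orientations are given as a unit quaternion [w, x, y, z].
In Python, from bench import telemetry, viewer, ticket, ctrl gives the robot as it stands.
- The arm moves only by the tool arm_command, never from a script. Its argument "targets" is a list of rows, each an object of numbers: "tx", "ty", "tz": the shift along the tool's x, y, z in cm; "spin": the turn about the tool's z in rad; "fingers": the opening, from 0 (shut) to 1 (fully open). In form: [{"tx": .., "ty": .., "tz": .., "spin": .., "fingers": ..}, ...]. A call has 1 to 8 rows; each row shifts and turns the commanded pose from where the row before left it, along the tool's axes as they then stand; what a row does not reach is not made up. A row lasts 1/8 s, in which the tool goes at most 62.5 mm and 10.7 degrees, less where a joint would pass 70% of its speed; a pose out of reach is approached as far as the arm can. A call is refused whole if a number of a shift passes 6.25 or a number of a turn 0.188, either way. A call with a gripper value outside its range is refused whole. The fingers move at their own pace and stop on an object; the grip force is fixed at half the most. Time passes only in rows, so rows that do not move let the fingers close. It gives the time, the measured TCP pose, the force, the opening and the grip force at its end, in the units of the state.
- telemetry.get_obs(): the state, without advancing time (a new reading comes with each control period).
- viewer.capture(name): name is "scene" or "top" or "wrist"; returns a dict with "img" (384x512x3 uint8, red, green, blue), "fov_y" (degrees; the focal length in pixels is half the picture's height over the tangent of half this angle, whatever the lens; pixels are square), "cx", "cy" (the principal point, pixels), "pose" (4x4, takes a point from camera to world coordinates). Camera axes: x right, y down, z forward; pixel columns grow to the right and rows downward; lengths in m; the calibration is good to about 2 mm. A picture is of the moment at which its call begins. There is no depth.
- ticket.sign_off(): hands the job in; it is judged then, once.
The state is a dict: "clock": time; "joint_pos": joint angles; "qvel": joint speeds; "joint_efforts": joint torques, N m; "position": TCP position; "orientation": TCP orientation; "contact_force": force on the tool from outside, world axes, zero at the start; "torque": the same for the moment, N m; "gripper_width": opening from 0.0 (shut) to 1.0 (fully open); "finger_force": force on a finger pad.
Only numpy, scipy, OpenCV 4.12 (cv2) and the standard library are available. Lean on these libraries where they do the work, as an engineer would, in place of code of your own. Each camera call takes 0.05 s, during which the arm holds its last target. There are 200 camera calls.

## Working session

There is one attempt and no reset: what is moved stays moved. The work goes in short steps, Python scripts to look and compute and a tool call to move; the robot and the scene stay as the last step left them, time stands still between calls to the robot, and variables do not carry over. Pictures are saved under pics/ and viewed, at most 10 in all, crops included, and the job is handed in when it is done.

Besides the shell and the picture viewer there is one more tool, called after "Request:" in YAML: its name, and indented under it one key for each argument. arm_command: Moves the arm, as the interface text tells. Its arguments: {"type":"object","properties":{"targets":{"type":"array"}},"required":["targets"]}

```bash
mkdir -p pics; ls; cat > h.py <<'E'
import numpy as np, cv2
from bench import telemetry, viewer, ticket, ctrl
def cap(n,f=None):
    c=viewer.capture(n)
    if f: cv2.imwrite(f,c['img'][:,:,::-1])
    return c
def ray(c,u,v):
    h=c['img'].shape[0]; f=h/2/np.tan(np.radians(c['fov_y'])/2)
    d=np.array([(u-c['cx'])/f,(v-c['cy'])/f,1]); P=np.array(c['pose'])
    return P[:3,3],P[:3,:3]@d
def onz(c,u,v,z):
    o,d=ray(c,u,v); return o+d*(z-o[2])/d[2]
def proj(c,p):
    h=c['img'].shape[0]; f=h/2/np.tan(np.radians(c['fov_y'])/2); P=np.array(c['pose'])
    q=P[:3,:3].T@(np.array(p)-P[:3,3]); return q[:2]/q[2]*f+[c['cx'],c['cy']]
E
python3 - <<'E'
from h import *
import pickle
a=cap('scene');b=cap('top')
pickle.dump((a,b),open('c0.pkl','wb'))
im=np.vstack([a['img'],b['img']])
for n,c in(('scene',a),('top',b)):
    cv2.imwrite(f'pics/{n}0.png',cv2.resize(c['img'],(800,600),interpolation=cv2.INTER_CUBIC)[:,:,::-1]); print(n,np.round(c['pose'],3).tolist(),c['fov_y'],c['cx'],c['cy'])
o=telemetry.get_obs();print({k:np.round(v,3) for k,v in o.items()},ctrl.hold_point_z)
E
```

```text
pics
scene [[-0.211, 0.726, -0.655, 1.299], [0.977, 0.156, -0.142, 0.142], [-0.001, -0.67, -0.742, 1.003], [0.0, 0.0, 0.0, 1.0]] 52.056933655476286 254.59030919447144 187.35156799220536
top [[0.015, -0.997, 0.08, 0.397], [-1.0, -0.015, 0.005, -0.031], [-0.004, -0.08, -0.997, 1.314], [0.0, 0.0, 0.0, 1.0]] 45.88641995837467 245.5647957252421 185.86214855405515
{'clock': np.float64(0.1), 'joint_pos': array([-1.386,  0.478,  0.022,  1.556, -0.011,  1.109, -0.083]), 'qvel': array([-0.   , -0.003, -0.   , -0.004,  0.   ,  0.001,  0.001]), 'joint_efforts': array([ 3.0000e-03, -5.8410e+01,  1.5390e+00, -2.7331e+01, -5.4000e-02,
        1.3000e-02,  0.0000e+00]), 'position': array([0.195, 0.646, 0.222]), 'orientation': array([-0.   ,  0.146,  0.989, -0.001]), 'contact_force': array([-0.07 ,  0.139, -0.905]), 'torque': array([-0.01 , -0.018, -0.015]), 'finger_force': np.float64(0.0), 'gripper_width': np.float64(0.997)} 0.0187
```

View pics/top0.png

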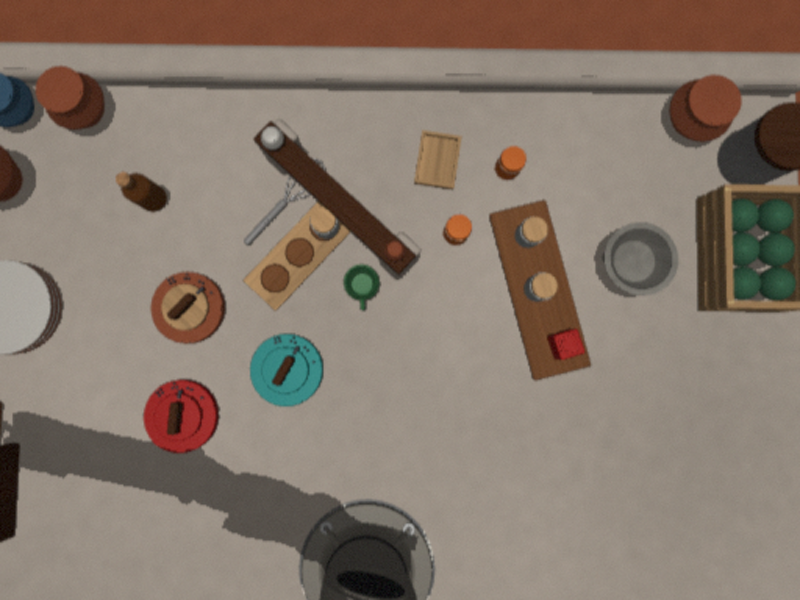

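View pics/scene0.png

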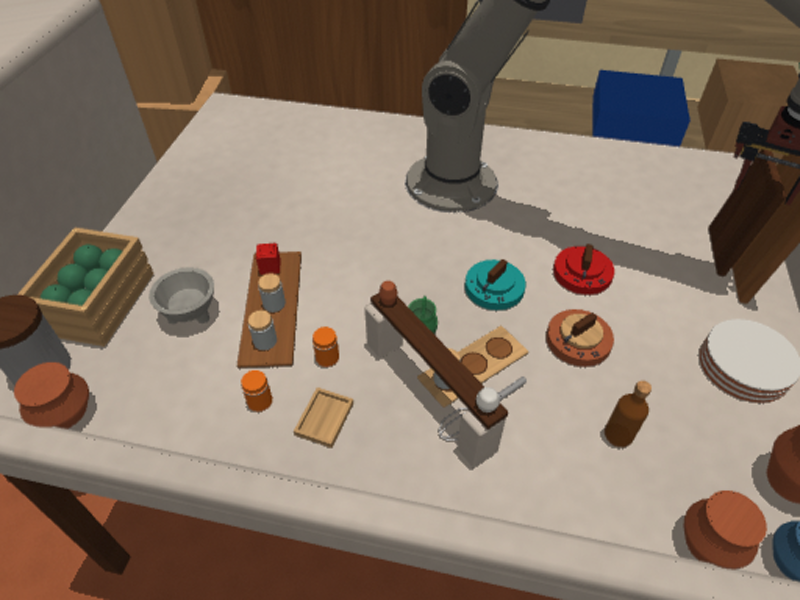

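The top view (800×600 pixels) shows these candidates:
- **Old tin:** pale lid at (323,222), half under the ledge.
- **New tins:** pale lids at (533,231) and (543,287). The orange cans at (512,160) and (458,229) are rejected.
- **Dials:** terracotta at (187,307). Teal at (286,370) and red at (181,415) are rejected.
- **Free discs:** (274,278) and (300,252).

The tool has no tilt axis, so I will hold the tins high, with the TCP at about 62 mm. That puts the gripper body at about 142 mm, above the ledge top at 136 mm.

```bash
python3 - <<'E'
from h import *
import pickle
a,b=pickle.load(open('c0.pkl','rb'))
hsv=cv2.cvtColor(b['img'],cv2.COLOR_RGB2HSV)
s=512/800
for n,u,v in [('lid',533,228),('disc',274,278),('board',260,275),('tray',560,310),('terr',160,320),('wheel',185,320),('bar',180,308),('surf',400,450),('oldlid',323,218)]:
    print(n,hsv[int(v*s),int(u*s)])
crop=b['img'][110:225,80:250]
crop2=b['img'][125:235,305:385]
A=cv2.resize(crop,None,fx=4.6,fy=4.6,interpolation=cv2.INTER_CUBIC)[:529]
cv2.imwrite('pics/crop1.png',A[:,:,::-1])
E
```

```text
lid [ 17 113 167]
disc [ 12 143 112]
board [ 15 116 149]
tray [ 12 149 103]
terr [  7 159 125]
wheel [ 16 110 155]
bar [ 10 150  63]
surf [ 14  38 156]
oldlid [ 16 111 172]
```

View pics/crop1.png

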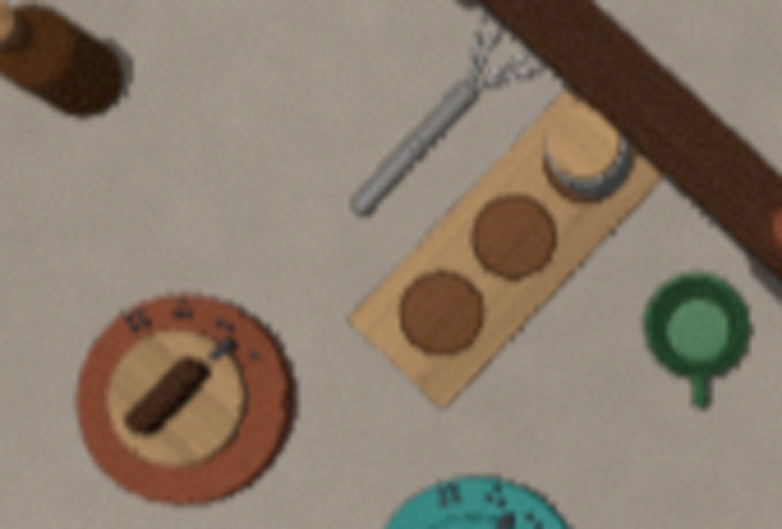

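The crop shows the terracotta dial, with its bar and pointer between the one and two studs. The two free discs are at (514,237) and (441,312), and the old tin's lid at (585,145) sits partly under the ledge. I'll measure these now.

```bash
cat > m.py <<'E'
from h import *
import pickle
b=pickle.load(open('c0.pkl','rb'))[1]
hsv=cv2.cvtColor(b['img'],cv2.COLOR_RGB2HSV).astype(int)
H,S,V=hsv[...,0],hsv[...,1],hsv[...,2]
def blob(m,u,v,r):   # component of mask near (u,v) px, within radius r -> contour
    k=np.zeros(m.shape,np.uint8); cv2.circle(k,(int(u),int(v)),r,1,-1)
    c,_=cv2.findContours((m*k).astype(np.uint8),cv2.RETR_EXTERNAL,cv2.CHAIN_APPROX_NONE)
    return max(c,key=cv2.contourArea)
def cen(m,u,v,r,z,n):
    c=blob(m,u,v,r); pts=np.array([onz(b,p[0],p[1],z)[:2] for p in c[:,0,:].astype(float)])
    (x,y),rad=cv2.minEnclosingCircle(pts.astype(np.float32)); M=cv2.moments(c); p=onz(b,M['m10']/M['m00'],M['m01']/M['m00'],z)[:2]
    print(n,np.round(p,4),np.round([x,y],4),'diam',round(2*rad,4)); return p,c
s=.64
top=lambda u,v:(80+u/4.6,110+v/4.6)
cen((V<130)&(S>110),*top(514,237),14,.008,'mid')
cen((V<130)&(S>110),*top(441,312),14,.008,'front')
cen((V>130)&(S>80),533*s,228*s,15,.084,'tinA')
cen((V>130)&(S>80),543*s,285*s,15,.084,'tinB')
cen((V>130)&(S>80),*top(585,145),14,.08,'old?')
p,c=cen((S>100),*top(187,398),30,.02,'dial')
w,_=cen((V>130)&(S>80)|((V<85)&(S>100)),*top(175,398),16,.04,'wheel')
q,c=cen((V<85),*top(167,398),10,.067,'bar')
vx=cv2.fitLine(np.array([onz(b,*x,.067)[:2] for x in c[:,0,:].astype(float)],np.float32),cv2.DIST_L2,0,.01,.01).ravel()
print('bar dir',np.degrees(np.arctan2(vx[1],vx[0])))
for n,u,v,z in [('ptr',224,348,.04),('one',253,356,.028),('two',224,328,.028),('three',182,308,.028),('four',138,320,.028)]:
    d=onz(b,*top(u,v),z)[:2]; print(n,np.round(d,4),np.degrees(np.arctan2(*(d-p)[::-1])))
E
python3 m.py
```

```text
mid [0.5715 0.1336] [0.5709 0.1329] diam 0.0566
front [0.5226 0.1778] [0.5221 0.1778] diam 0.0557
tinA [ 0.6091 -0.2884] [ 0.6093 -0.2888] diam 0.0451
tinB [ 0.5101 -0.3049] [ 0.5102 -0.3047] diam 0.0451
old? [0.6201 0.0929] [0.6155 0.0939] diam 0.0673
dial [0.4646 0.3343] [0.4653 0.3341] diam 0.1344
wheel [0.4647 0.3372] [0.466  0.3349] diam 0.088
bar [0.4642 0.3309] [0.4638 0.3316] diam 0.0548
bar dir -43.366184
ptr [0.495  0.3048] -44.19914811779015
one [0.4912 0.2898] -59.13576000569028
two [0.5083 0.3084] -30.668237555977154
three [0.5204 0.3349] 0.5975799043190747
four [0.5125 0.3619] 29.945909665278933
```

Request:
arm_command:
  targets:
    - {"spin":0.147}
    - {"spin":0.147}
    - {"spin":0.147}
    - {"tx":-5.2,"ty":-1.1}
    - {"tx":-5.2,"ty":-1.1}
    - {"tx":-5.2,"ty":-1.1}
    - {"tx":-5.2,"ty":-1.1}
    - {"tx":-5.2,"ty":-1.1}

```text
validation failed for argument at $.ta...
```

Request:
arm_command:
  targets:
    - {"tx":-5.2,"ty":-1.1}
    - {"tx":-5.2,"ty":-1.1}
    - {"tx":-5.2,"ty":-1.1}
    - {"tx":-5.2,"ty":-1.1}
    - {"tx":-5.2,"ty":-1.1}
    - {"tx":-5.2,"ty":-1.1}
    - {"tx":-5.1,"ty":-0.7}
    - {}

```text
validation failed for argument at $.ta...
```

```bash
cat > go.py <<'E'
import sys
from h import *
from scipy.spatial.transform import Rotation as R
def go(x,y,z,yh=None):
    o=telemetry.get_obs(); q=np.array(o['orientation']); Q=R.from_quat(q[[1,2,3,0]]).as_matrix(); h=np.degrees(np.arctan2(Q[1,1],Q[0,1]))
    d=Q.T@(np.array([x,y,z])-o['position'])*100
    sp=None if yh is None else np.radians((h-yh+90)%180-90)
    print('t',round(float(o['clock']),2),'pos',np.round(o['position'],4),'yhead',round(h,2),'tiltz',np.round(Q[:,2],3),'need cm',np.round(d,2),'spin',sp,'w',round(float(o['gripper_width']),3),'F',np.round(o['contact_force'],1),'j7',round(o['joint_pos'][6],2))
if __name__=='__main__': go(*map(float,sys.argv[1:]))
E
python3 go.py .6204 .0894 .222 47.9
python3 - <<'E'
from h import *
w=cap('wrist','pics/w1.png'); print(np.round(w['pose'],3).tolist(),w['fov_y'])
for n,p in [('mid',(.5715,.1336,.008)),('rear lid',(.6204,.0894,.08))]: print(n,proj(w,p))
E
```

```text
t 0.1 pos [0.1947 0.6458 0.2218] yhead 73.22 tiltz [-0.    -0.002 -1.   ] need cm [-5.682e+01 -4.098e+01  5.000e-02] spin 0.4419513626269615 w 0.997 F [-0.1  0.1 -0.9] j7 -0.08
[[0.288, 0.93, 0.23, 0.132], [0.957, -0.28, -0.07, 0.664], [-0.001, 0.24, -0.971, 0.383], [0.0, 0.0, 0.0, 1.0]] 64.52954362888819
mid [ 24.66589263 480.4057118 ]
rear lid [-23.22706209 566.66240548]
```

View pics/w1.png

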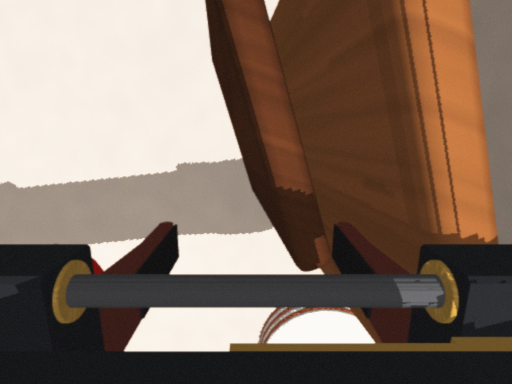

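The move calls were refused because every field is required, so the picture is from the start pose. It shows a large wooden thing at the upper right (about 210–490 px) beside the hand. I'll raise the hand first, then move away from it.

Request:
arm_command:
  targets:
    - {"tx":0,"ty":0,"tz":-5,"spin":0,"fingers":1}
    - {"tx":-4,"ty":-4,"tz":0,"spin":0,"fingers":1}
    - {"tx":-4,"ty":-4,"tz":0,"spin":0,"fingers":1}
    - {"tx":-4,"ty":-4,"tz":0,"spin":0.147,"fingers":1}
    - {"tx":-4,"ty":-4,"tz":0,"spin":0.147,"fingers":1}
    - {"tx":-5,"ty":-2,"tz":0,"spin":0.147,"fingers":1}
    - {"tx":-5,"ty":-1,"tz":0,"spin":0,"fingers":1}
    - {"tx":-5,"ty":-1,"tz":0,"spin":0,"fingers":1}

```text
clock: 1.15
position: [0.3863, 0.3158, 0.2727]
orientation: [-0.0, 0.359, 0.933, 0.0]
contact_force: [-0.0, -0.4, 0.3]
gripper_width: 1.0
finger_force: 0.0
```

```bash
python3 go.py .5715 .1336 .222 47.9
```

```text
t 1.15 pos [0.3863 0.3158 0.2727] yhead 47.96 tiltz [-0.  0. -1.] need cm [-25.96  -1.13   5.06] spin 0.0010822096985700456 w 1.0 F [-0.  -0.4  0.3] j7 0.07
```

Request:
arm_command:
  targets:
    - {"tx":-5,"ty":-0.3,"tz":0,"spin":0,"fingers":1}
    - {"tx":-5,"ty":-0.3,"tz":0,"spin":0,"fingers":1}
    - {"tx":-5,"ty":-0.3,"tz":0,"spin":0,"fingers":1}
    - {"tx":-5,"ty":-0.2,"tz":2,"spin":0,"fingers":1}
    - {"tx":-5,"ty":0,"tz":3,"spin":0,"fingers":1}
    - {"tx":0,"ty":0,"tz":0,"spin":0,"fingers":1}

```text
clock: 1.9
position: [0.5645, 0.1374, 0.2201]
orientation: [-0.001, 0.362, 0.932, -0.002]
contact_force: [0.0, -0.7, -0.6]
gripper_width: 0.999
finger_force: 0.0
```

```bash
python3 go.py .6204 .0894 .222 47.9
python3 - <<'E'
from h import *
w=cap('wrist','pics/w2.png'); print(np.round(w['pose'],3).tolist())
for n,p in [('mid',(.5715,.1336,.008)),('rear lid',(.6204,.0894,.08))]: print(n,proj(w,p))
E
```

```text
t 1.9 pos [0.5645 0.1374 0.2201] yhead 47.59 tiltz [-0.003 -0.004 -1.   ] need cm [-7.36  0.23 -0.19] spin -0.005482177901993086 w 0.999 F [ 0.  -0.7 -0.6] j7 0.63
[[0.674, 0.718, 0.174, 0.516], [0.738, -0.654, -0.165, 0.181], [-0.004, 0.24, -0.971, 0.382], [0.0, 0.0, 0.0, 1.0]]
mid [258.12866961 182.49273009]
rear lid [258.65754588 255.79319584]
```

View pics/w2.png

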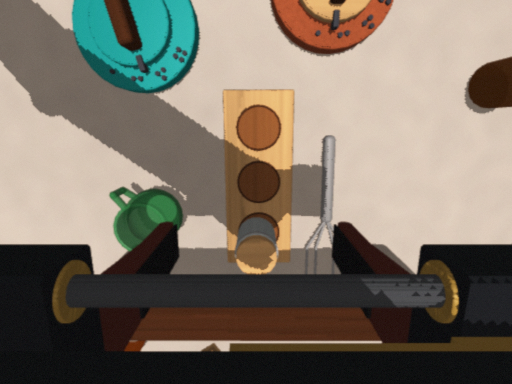

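The wrist view puts the discs at (259,127), (259,182) and about (258,230), and the old tin's lid at (257,255). These match the projected positions to within about 1 px. I'll go over the old tin next.

Request:
arm_command:
  targets:
    - {"tx":-3.7,"ty":0.1,"tz":0,"spin":-0.005,"fingers":1}
    - {"tx":-3.6,"ty":0.1,"tz":2,"spin":0,"fingers":1}
    - {"tx":0,"ty":0,"tz":4,"spin":0,"fingers":1}
    - {"tx":0,"ty":0,"tz":4,"spin":0,"fingers":1}
    - {"tx":0,"ty":0,"tz":2,"spin":0,"fingers":1}
    - {"tx":0,"ty":0,"tz":0,"spin":0,"fingers":1}
    - {"tx":0,"ty":0,"tz":0,"spin":0,"fingers":1}

```text
clock: 2.82
position: [0.6207, 0.0951, 0.1044]
orientation: [0.001, 0.356, 0.934, 0.001]
contact_force: [0.1, 0.3, 0.4]
gripper_width: 1.002
finger_force: 0.0
```

```bash
python3 go.py .6204 .0894 .063 47.9
```

```text
t 2.83 pos [0.6207 0.0951 0.1044] yhead 48.27 tiltz [ 0.002  0.001 -1.   ] need cm [-0.36 -0.46  4.14] spin 0.006524399793083061 w 1.002 F [0.1 0.3 0.4] j7 0.81
```

Request:
arm_command:
  targets:
    - {"tx":-0.36,"ty":-0.46,"tz":0,"spin":0.006,"fingers":1}
    - {"tx":0,"ty":0,"tz":0,"spin":0,"fingers":1}
    - {"tx":0,"ty":0,"tz":0,"spin":0,"fingers":1}

```text
clock: 3.2
position: [0.6195, 0.0886, 0.1031]
orientation: [0.0, 0.359, 0.933, 0.0]
contact_force: [0.6, 0.5, 0.4]
gripper_width: 0.999
finger_force: 0.0
```

```bash
python3 go.py .6204 .0894 .063 47.9; python3 go.py .6204 .0894 .063 47.9
```

```text
t 3.2 pos [0.6195 0.0886 0.1031] yhead 47.88 tiltz [ 0.001  0.    -1.   ] need cm [-0.01  0.12  4.01] spin -0.00039305431212410835 w 0.999 F [0.6 0.5 0.4] j7 0.82
t 3.2 pos [0.6195 0.0886 0.1031] yhead 47.88 tiltz [ 0.001  0.    -1.   ] need cm [-0.01  0.12  4.01] spin -0.00039305431212410835 w 0.999 F [0.6 0.5 0.4] j7 0.82
```

Request:
arm_command:
  targets:
    - {"tx":0,"ty":0.1,"tz":2,"spin":0,"fingers":1}
    - {"tx":0,"ty":0,"tz":1,"spin":0,"fingers":1}
    - {"tx":0,"ty":0,"tz":1,"spin":0,"fingers":1}
    - {"tx":0,"ty":0,"tz":0,"spin":0,"fingers":1}
    - {"tx":0,"ty":0,"tz":0,"spin":0,"fingers":1}

```text
clock: 3.82
position: [0.6201, 0.0894, 0.0628]
orientation: [0.0, 0.359, 0.933, 0.0]
contact_force: [0.5, -0.2, 0.2]
gripper_width: 1.0
finger_force: 0.0
```

```bash
python3 go.py .6204 .0894 .063 47.9
```

```text
t 3.83 pos [0.6201 0.0894 0.0628] yhead 47.89 tiltz [ 0. -0. -1.] need cm [-0.02  0.02 -0.02] spin -0.0001307715840152977 w 1.0 F [ 0.5 -0.2  0.2] j7 0.84
```

Request:
arm_command:
  targets:
    - {"tx":0,"ty":0,"tz":0,"spin":0,"fingers":0.7}
    - {"tx":0,"ty":0,"tz":0,"spin":0,"fingers":0.6}
    - {"tx":0,"ty":0,"tz":0,"spin":0,"fingers":0.5}
    - {"tx":0,"ty":0,"tz":0,"spin":0,"fingers":0.3}
    - {"tx":0,"ty":0,"tz":0,"spin":0,"fingers":0.3}

```text
clock: 4.45
position: [0.6198, 0.0891, 0.0627]
orientation: [-0.0, 0.359, 0.933, -0.0]
contact_force: [-0.8, -0.6, 1.7]
gripper_width: 0.535
finger_force: 30.0
```

```bash
python3 go.py .5226 .1778 .063 47.9
```

```text
t 4.45 pos [0.6198 0.0891 0.0627] yhead 47.89 tiltz [-0. -0. -1.] need cm [13.16  0.06 -0.03] spin -0.0002501547099765378 w 0.535 F [-0.8 -0.6  1.7] j7 0.84
```

Request:
arm_command:
  targets:
    - {"tx":0,"ty":0,"tz":-0.5,"spin":0,"fingers":0.3}
    - {"tx":1.5,"ty":0,"tz":0,"spin":0,"fingers":0.3}
    - {"tx":2.7,"ty":0,"tz":0,"spin":0,"fingers":0.3}
    - {"tx":3,"ty":0,"tz":0,"spin":0,"fingers":0.3}
    - {"tx":3,"ty":0,"tz":0,"spin":0,"fingers":0.3}
    - {"tx":3,"ty":0,"tz":0,"spin":0,"fingers":0.3}
    - {"tx":0,"ty":0,"tz":0,"spin":0,"fingers":0.3}
    - {"tx":0,"ty":0,"tz":0,"spin":0,"fingers":0.3}

```text
clock: 5.45
position: [0.5219, 0.1782, 0.0678]
orientation: [0.0, 0.359, 0.933, 0.0]
contact_force: [0.5, -0.8, -2.6]
gripper_width: 0.532
finger_force: 30.0
```

```bash
python3 go.py .5226 .1778 .063 47.9; python3 - <<'E'
from h import *
w=cap('wrist'); im=w['img'][200:384,130:390]
cv2.imwrite('pics/w3.png',cv2.resize(im,None,fx=3,fy=3,interpolation=cv2.INTER_CUBIC)[:,:,::-1])
t=telemetry.get_obs()['position']; print('lid centre if centred',(proj(w,[t[0],t[1],.085])-[130,200])*3)
E
```

```text
t 5.45 pos [0.5219 0.1782 0.0678] yhead 47.94 tiltz [ 0.  0. -1.] need cm [-0.08  0.02  0.48] spin 0.0006297003242444752 w 0.532 F [ 0.5 -0.8 -2.6] j7 0.64
lid centre if centred [380.04383471 164.34482978]
```

View pics/w3.png

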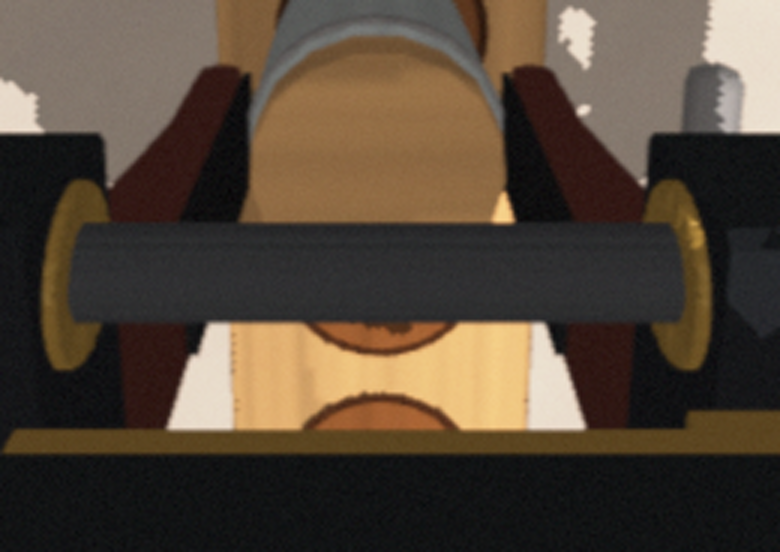

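The lid is centred between the pads at about (380,165), as expected. I'll lower it and release.

Request:
arm_command:
  targets:
    - {"tx":-0.1,"ty":0,"tz":0.3,"spin":0,"fingers":0.3}
    - {"tx":0,"ty":0,"tz":0.2,"spin":0,"fingers":0.3}
    - {"tx":0,"ty":0,"tz":0,"spin":0,"fingers":0.3}
    - {"tx":0,"ty":0,"tz":0,"spin":0,"fingers":0.6}
    - {"tx":0,"ty":0,"tz":0,"spin":0,"fingers":0.8}
    - {"tx":0,"ty":0,"tz":0,"spin":0,"fingers":0.8}
    - {"tx":0,"ty":0,"tz":-3,"spin":0,"fingers":0.9}
    - {"tx":0,"ty":0,"tz":-6,"spin":0,"fingers":1}

```text
clock: 6.5
position: [0.5211, 0.1769, 0.1518]
orientation: [-0.002, 0.359, 0.933, -0.002]
contact_force: [0.6, 0.6, 0.5]
gripper_width: 0.975
finger_force: 0.0
```

```bash
python3 go.py .6091 -.2884 .160 47.9; cat > m2.py <<'E'
import m
from h import *
E
python3 - <<'E'
from h import *
import pickle
b=cap('top'); a=cap('scene'); pickle.dump((a,b),open('c0.pkl','wb'))
E
python3 - <<'E'
from h import *
import pickle
b=pickle.load(open('c0.pkl','rb'))[1]
cv2.imwrite('pics/c2.png',cv2.resize(b['img'][80:225,80:390],None,fx=2.58,fy=2.58,interpolation=cv2.INTER_CUBIC)[:,:799,::-1])
E
```

```text
t 6.5 pos [0.5211 0.1769 0.1518] yhead 47.93 tiltz [-0.004 -0.003 -1.   ] need cm [-37.71 -28.64  -0.74] spin 0.00046264941512307777 w 0.975 F [0.6 0.6 0.5] j7 0.58
```

Request:
arm_command:
  targets:
    - {"tx":0,"ty":0,"tz":-6,"spin":0,"fingers":1}
    - {"tx":0,"ty":0,"tz":-5,"spin":0,"fingers":1}
    - {"tx":-4.5,"ty":-3.4,"tz":0,"spin":0,"fingers":1}
    - {"tx":-4.5,"ty":-3.4,"tz":0,"spin":0,"fingers":1}
    - {"tx":-4.5,"ty":-3.4,"tz":0,"spin":0,"fingers":1}
    - {"tx":-4.5,"ty":-3.4,"tz":0,"spin":0,"fingers":1}
    - {"tx":-4.5,"ty":-3.4,"tz":0,"spin":0,"fingers":1}
    - {"tx":-4.5,"ty":-3.4,"tz":0,"spin":0,"fingers":1}

```text
clock: 7.6
position: [0.5865, -0.1565, 0.2623]
orientation: [0.0, 0.359, 0.933, 0.0]
contact_force: [0.4, 1.3, 0.1]
gripper_width: 1.001
finger_force: 0.0
```

Request:
arm_command:
  targets:
    - {"tx":-4.5,"ty":-3.4,"tz":0,"spin":0,"fingers":1}
    - {"tx":-3,"ty":-2.4,"tz":1,"spin":0,"fingers":1}
    - {"tx":0,"ty":0,"tz":4,"spin":0,"fingers":1}
    - {"tx":0,"ty":0,"tz":4,"spin":0,"fingers":1}
    - {"tx":0,"ty":0,"tz":0,"spin":0,"fingers":1}
    - {"tx":0,"ty":0,"tz":0,"spin":0,"fingers":1}

```text
clock: 8.35
position: [0.6037, -0.2488, 0.1739]
orientation: [0.001, 0.359, 0.933, -0.0]
contact_force: [-0.4, -1.1, -0.2]
gripper_width: 1.001
finger_force: 0.0
```

```bash
python3 go.py .6091 -.2884 .067 47.9; python3 - <<'E'
from h import *
w=cap('wrist','pics/w4.png')
for p in [(.6091,-.2884,.084),(.5101,-.3049,.084)]: print(proj(w,p))
import pickle
b=cap('top')
# old tin on front disc: lid centroid at z .08
hsv=cv2.cvtColor(b['img'],cv2.COLOR_RGB2HSV).astype(int)
u,v=proj(b,[.5226,.1778,.08]); k=np.zeros(hsv.shape[:2],np.uint8); cv2.circle(k,(int(u),int(v)),18,1,-1)
cv2.imwrite('pics/c3.png',cv2.resize(b['img'][int(v)-60:int(v)+40,int(u)-40:int(u)+100],None,fx=5,fy=5)[:,:,::-1]); print(u,v)
E
```

```text
t 8.35 pos [ 0.6037 -0.2488  0.1739] yhead 47.9 tiltz [ 0.001 -0.001 -1.   ] need cm [-3.04 -2.59 10.69] spin 8.315001428730773e-05 w 1.001 F [-0.4 -1.1 -0.2] j7 1.41
[226.59912332 234.64777567]
[129.92124893 163.71236114]
171.57782778947106 175.10848094177442
```

View pics/w4.png

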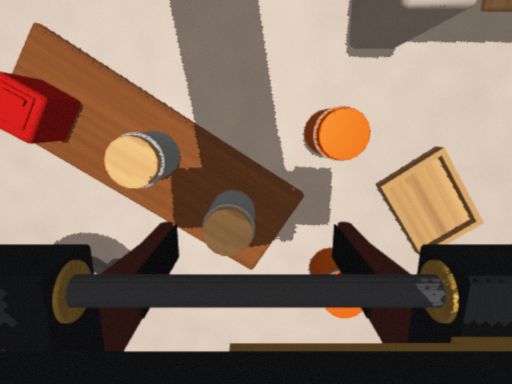

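View pics/c3.png

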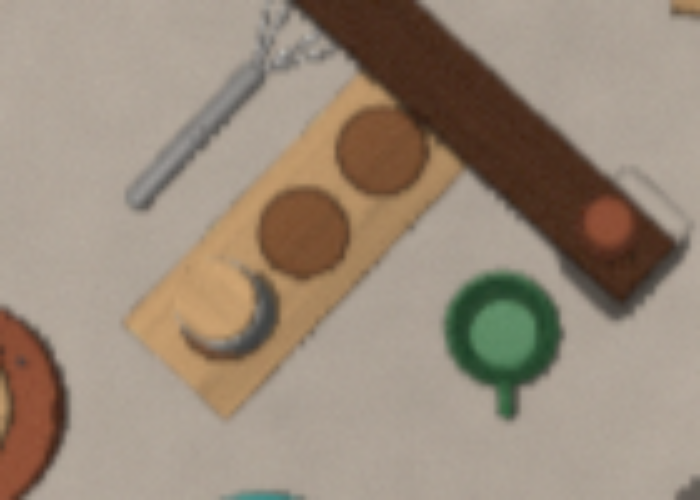

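The wrist view shows the new tins' lids at (228,231) and (134,161), 2–4 px from prediction. The orange cans are at (342,133) and (340,300). In the top crop the old tin stands on the front disc with its lid near (218,303), a bit right of the predicted 203. I'll check that offset numerically.

```bash
cat > chk.py <<'E'
from h import *
import sys
def lid(c,p,zt,r=16,mask=None):
    """lid ellipse: threshold-free, Hough circle near the expected place; returns world xy"""
    u,v=proj(c,[p[0],p[1],zt]); u0,v0=int(u)-24,int(v)-24; f=8
    g=cv2.resize(c['img'][v0:v0+48,u0:u0+48],None,fx=f,fy=f,interpolation=cv2.INTER_CUBIC)
    return g,(u0,v0,f)
b=viewer.capture('top'); a=viewer.capture('scene')
for n,c in (('top',b),('scene',a)):
    g,(u0,v0,f)=lid(c,(.5226,.1778),.08)
    hs=cv2.cvtColor(g,cv2.COLOR_RGB2HSV)
    dark=((hs[...,1]<100)&(hs[...,2]<125)).astype(np.uint8)
    cs,_=cv2.findContours(dark,cv2.RETR_EXTERNAL,cv2.CHAIN_APPROX_NONE); k=max(cs,key=cv2.contourArea)[:,0,:]
    for z in (.008,.04,.08):
        P=np.array([onz(c,u0+x/f,v0+y/f,z)[:2] for x,y in k.astype(float)])
        print(n,z,'extent along row',np.round([(P@[.742,-.670]).min(),(P@[.742,-.670]).max()],4),'across',np.round([(P@[.670,.742]).min(),(P@[.670,.742]).max()],4))
    cv2.imwrite(f'pics/z_{n}.png',g[:,:,::-1])
q=np.array([.5226,.1778]); print('disc',q@[.742,-.670],q@[.670,.742])
im=np.hstack([cv2.imread('pics/z_top.png'),cv2.imread('pics/z_scene.png')]); cv2.imwrite('pics/z.png',im)
E
python3 chk.py
```

```text
top 0.008 extent along row [0.2472 0.2988] across [0.4531 0.485 ]
top 0.04 extent along row [0.2489 0.2992] across [0.4479 0.4791]
top 0.08 extent along row [0.251  0.2998] across [0.4415 0.4717]
scene 0.008 extent along row [0.2218 0.2956] across [0.4377 0.507 ]
scene 0.04 extent along row [0.2425 0.314 ] across [0.455 0.522]
scene 0.08 extent along row [0.2685 0.337 ] across [0.4766 0.5409]
disc 0.26864319999999997 0.48206960000000004
```

View pics/z.png

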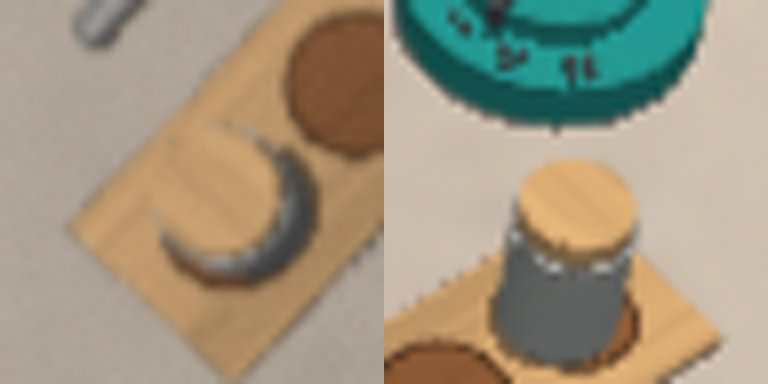

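The left half (top) shows the lid centre at about (216,190), with a brown sliver of disc at the lower left. The right half (scene) shows the lid centre at about (194,207) in its half, with uncovered disc at the right. So the tin sits a few mm towards the rear, and I'll convert that to a distance.

```bash
python3 - <<'E'
from h import *
b=viewer.capture('top'); a=viewer.capture('scene')
q=np.array([.5226,.1778]); R=np.array([[.742,-.670],[.670,.742]])
for n,c,(x,y) in (('top',b,(216,190)),('scene',a,(194,207))):
    u,v=proj(c,[*q,.08]); u0,v0=int(u)-24,int(v)-24
    p=onz(c,u0+x/8,v0+y/8,.08)[:2]; print(n,p,'row/across offset mm',R@(p-q)*1000)
# discs in scene view, native px
hs=cv2.cvtColor(a['img'],cv2.COLOR_RGB2HSV).astype(int)
m=((hs[...,2]<140)&(hs[...,1]>110)).astype(np.uint8)
u,v=proj(a,[.5715,.1336,.008]); print(u,v); k=np.zeros_like(m); cv2.circle(k,(int(u),int(v)),18,1,-1)
cs,_=cv2.findContours(m*k,cv2.RETR_EXTERNAL,cv2.CHAIN_APPROX_NONE); cc=max(cs,key=cv2.contourArea); M=cv2.moments(cc); print('mid scene',onz(a,M['m10']/M['m00'],M['m01']/M['m00'],.008),cv2.contourArea(cc))
# new tins: lids via wrist view
w=viewer.capture('wrist')
print('A',onz(w,228,231,.084),'B',onz(w,134,161,.084))
for n,p in (('A',(.6091,-.2884)),('B',(.5101,-.3049))):
  for nm,c in (('top',b),('scene',a)):
    hs=cv2.cvtColor(c['img'],cv2.COLOR_RGB2HSV).astype(int); m=((hs[...,2]>150)&(hs[...,1]>80)).astype(np.uint8)
    u,v=proj(c,[*p,.084]); k=np.zeros_like(m); cv2.circle(k,(int(u),int(v)),17,1,-1)
    cs,_=cv2.findContours(m*k,cv2.RETR_EXTERNAL,cv2.CHAIN_APPROX_NONE); cc=max(cs,key=cv2.contourArea); M=cv2.moments(cc)
    print(n,nm,onz(c,M['m10']/M['m00'],M['m01']/M['m00'],.084)[:2],cv2.contourArea(cc))
E
```

```text
top [0.52368492 0.17119452] row/across offset mm [ 5.23068298 -4.17437253]
scene [0.52788559 0.17715305] row/across offset mm [4.35536007 3.06130866]
301.85625171211285 231.95029967451762
mid scene [0.58969551 0.12106    0.008     ] 459.5
A [ 0.60733986 -0.28485291  0.084     ] B [ 0.51078059 -0.30040683  0.084     ]Traceback (most recent call last):
  File "<stdin>", line 19, in <module>
ValueError: max() iterable argument is empty
```

The old tin is about 5 mm rearward of the disc centre, well inside the 14 mm limit. I'll grasp tin A now, using the mean of the top and wrist estimates: (0.608, -0.2866).

Request:
arm_command:
  targets:
    - {"tx":-2.85,"ty":-2.5,"tz":0,"spin":0,"fingers":1}
    - {"tx":0,"ty":0,"tz":4,"spin":0,"fingers":1}
    - {"tx":0,"ty":0,"tz":2,"spin":0,"fingers":1}
    - {"tx":0,"ty":0,"tz":0,"spin":0,"fingers":1}
    - {"tx":0,"ty":0,"tz":0,"spin":0,"fingers":1}

```text
clock: 9.32
position: [0.6082, -0.286, 0.1137]
orientation: [0.001, 0.359, 0.933, 0.0]
contact_force: [-0.5, 0.2, 0.0]
gripper_width: 1.004
finger_force: 0.0
```

```bash
python3 go.py .608 -.2866 .067 47.9
```

```text
t 9.32 pos [ 0.6082 -0.286   0.1137] yhead 47.94 tiltz [ 0.001 -0.    -1.   ] need cm [-0.02 -0.06  4.67] spin 0.0006185712237283231 w 1.004 F [-0.5  0.2  0. ] j7 1.5
```

Request:
arm_command:
  targets:
    - {"tx":0,"ty":0,"tz":2.5,"spin":0,"fingers":1}
    - {"tx":0,"ty":0,"tz":2.2,"spin":0,"fingers":1}
    - {"tx":0,"ty":0,"tz":0,"spin":0,"fingers":0.8}
    - {"tx":0,"ty":0,"tz":0,"spin":0,"fingers":0.6}
    - {"tx":0,"ty":0,"tz":0,"spin":0,"fingers":0.5}
    - {"tx":0,"ty":0,"tz":0,"spin":0,"fingers":0.3}
    - {"tx":0,"ty":0,"tz":0,"spin":0,"fingers":0.3}
    - {"tx":0,"ty":0,"tz":0,"spin":0,"fingers":0.3}

```text
clock: 10.32
position: [0.6078, -0.2862, 0.0662]
orientation: [0.0, 0.359, 0.933, 0.0]
contact_force: [-0.4, 0.6, 3.0]
gripper_width: 0.532
finger_force: 30.0
```

Request:
arm_command:
  targets:
    - {"tx":0,"ty":0,"tz":-2,"spin":0,"fingers":0.3}
    - {"tx":0,"ty":0,"tz":-4,"spin":0,"fingers":0.3}
    - {"tx":0,"ty":0,"tz":-5,"spin":0,"fingers":0.3}
    - {"tx":0,"ty":0,"tz":-5,"spin":0,"fingers":0.3}
    - {"tx":0,"ty":0,"tz":-3.5,"spin":0,"fingers":0.3}
    - {"tx":0,"ty":0,"tz":0,"spin":0,"fingers":0.3}
    - {"tx":0,"ty":0,"tz":0,"spin":0,"fingers":0.3}

```text
clock: 11.2
position: [0.6066, -0.2855, 0.2595]
orientation: [-0.001, 0.359, 0.933, 0.0]
contact_force: [-0.3, -0.0, -2.7]
gripper_width: 0.534
finger_force: 30.0
```

```bash
cat > held.py <<'E'
# offset of the held tin's lid along tool x, from the lid's near rim in the wrist view
from h import *
from scipy.spatial.transform import Rotation as Rt
o=telemetry.get_obs(); w=viewer.capture('wrist'); q=np.array(o['orientation']); Q=Rt.from_quat(q[[1,2,3,0]]).as_matrix(); t=np.array(o['position'])
hs=cv2.cvtColor(w['img'],cv2.COLOR_RGB2HSV).astype(int)
top=t+Q@[0,0,-.017]
pr=[proj(w,top+Q@[dx,0,0]) for dx in (0,.02,.024,.03)]; print('lid c, +20,+24,+30:',np.round(pr,1).tolist())
u=int(pr[0][0]); print('column hsv',[(v,*map(int,hs[v,u-1:u+2].mean(0))) for v in range(180,262,3)])
E
python3 held.py; python3 go.py .5715 .1336 .26 47.9
```

```text
lid c, +20,+24,+30: [[256.9, 253.4], [256.9, 216.0], [257.0, 208.3], [257.0, 196.5]]
column hsv [(180, 11, 169, 87), (183, 11, 139, 88), (186, 55, 6, 93), (189, 45, 5, 92), (192, 51, 8, 95), (195, 60, 4, 92), (198, 63, 10, 94), (201, 36, 8, 93), (204, 12, 15, 97), (207, 67, 6, 121), (210, 15, 127, 110), (213, 15, 136, 105), (216, 15, 134, 135), (219, 15, 132, 142), (222, 15, 137, 152), (225, 16, 133, 154), (228, 15, 133, 153), (231, 15, 135, 151), (234, 15, 135, 149), (237, 15, 134, 151), (240, 16, 135, 149), (243, 15, 134, 148), (246, 15, 134, 146), (249, 16, 135, 141), (252, 15, 134, 143), (255, 15, 132, 143), (258, 16, 134, 144), (261, 15, 133, 147)]
t 11.25 pos [ 0.6064 -0.2854  0.2589] yhead 47.9 tiltz [-0.003  0.001 -1.   ] need cm [30.68 28.75 -0.05] spin 8.718537849596825e-06 w 0.535 F [ 0.3 -0.  -2.5] j7 1.43
```

Request:
arm_command:
  targets:
    - {"tx":2,"ty":2,"tz":0,"spin":0,"fingers":0.3}
    - {"tx":4,"ty":4,"tz":0,"spin":0,"fingers":0.3}
    - {"tx":4.2,"ty":4.2,"tz":0,"spin":0,"fingers":0.3}
    - {"tx":4.2,"ty":4.2,"tz":0,"spin":0,"fingers":0.3}
    - {"tx":4.2,"ty":4.2,"tz":0,"spin":0,"fingers":0.3}
    - {"tx":4.2,"ty":4.2,"tz":0,"spin":0,"fingers":0.3}
    - {"tx":3.4,"ty":3,"tz":0,"spin":0,"fingers":0.3}
    - {"tx":3,"ty":3,"tz":0,"spin":0,"fingers":0.3}

```text
clock: 12.25
position: [0.5823, 0.1252, 0.2588]
orientation: [-0.001, 0.359, 0.933, -0.001]
contact_force: [0.5, -0.3, -1.9]
gripper_width: 0.534
finger_force: 30.0
```

Request:
arm_command:
  targets:
    - {"tx":0,"ty":0,"tz":0,"spin":0,"fingers":0.3}
    - {"tx":0,"ty":0,"tz":4,"spin":0,"fingers":0.3}
    - {"tx":0,"ty":0,"tz":4,"spin":0,"fingers":0.3}
    - {"tx":0,"ty":0,"tz":2,"spin":0,"fingers":0.3}
    - {"tx":0,"ty":0,"tz":0,"spin":0,"fingers":0.3}
    - {"tx":0,"ty":0,"tz":0,"spin":0,"fingers":0.3}

```text
clock: 13.0
position: [0.5843, 0.1226, 0.1611]
orientation: [0.0, 0.36, 0.933, -0.0]
contact_force: [-0.3, -0.4, -2.5]
gripper_width: 0.536
finger_force: 30.0
```

```bash
python3 go.py .5826 .1236 .067 47.9
```

```text
t 13.0 pos [0.5843 0.1226 0.1611] yhead 47.84 tiltz [ 0. -0. -1.] need cm [ 0.19 -0.04  9.41] spin -0.0010040571066783266 w 0.536 F [-0.3 -0.4 -2.5] j7 0.76
```

Request:
arm_command:
  targets:
    - {"tx":0.1,"ty":0,"tz":4,"spin":0,"fingers":0.3}
    - {"tx":0.1,"ty":0,"tz":4,"spin":0,"fingers":0.3}
    - {"tx":0,"ty":0,"tz":1.4,"spin":0,"fingers":0.3}
    - {"tx":0,"ty":0,"tz":0,"spin":0,"fingers":0.3}
    - {"tx":0,"ty":0,"tz":0,"spin":0,"fingers":0.3}

```text
clock: 13.62
position: [0.5838, 0.1248, 0.0684]
orientation: [0.001, 0.359, 0.933, 0.001]
contact_force: [0.9, 0.4, -2.9]
gripper_width: 0.531
finger_force: 30.0
```

```bash
python3 go.py .6189 .0907 .0625 47.9
```

```text
t 13.62 pos [0.5838 0.1248 0.0684] yhead 47.88 tiltz [ 0.003  0.001 -1.   ] need cm [-4.89 -0.18  0.6 ] spin -0.0003010373487730389 w 0.531 F [ 0.9  0.4 -2.9] j7 0.82
```

Request:
arm_command:
  targets:
    - {"tx":-1.5,"ty":0,"tz":0.1,"spin":0,"fingers":0.3}
    - {"tx":-1.6,"ty":-0.1,"tz":0.1,"spin":0,"fingers":0.3}
    - {"tx":-1.6,"ty":-0.1,"tz":0,"spin":0,"fingers":0.3}
    - {"tx":0,"ty":0,"tz":0,"spin":0,"fingers":0.3}
    - {"tx":0,"ty":0,"tz":0,"spin":0,"fingers":0.3}
    - {"tx":0,"ty":0,"tz":0,"spin":0,"fingers":0.3}

```text
clock: 14.38
position: [0.6154, 0.0924, 0.0645]
orientation: [-0.0, 0.359, 0.933, 0.0]
contact_force: [0.2, -0.0, -2.4]
gripper_width: 0.535
finger_force: 30.0
```

```bash
python3 go.py .6189 .0907 .0625 47.9
```

```text
t 14.38 pos [0.6154 0.0924 0.0645] yhead 47.95 tiltz [-0.001  0.    -1.   ] need cm [-0.37  0.11  0.2 ] spin 0.0008473910222974463 w 0.535 F [ 0.2 -0.  -2.4] j7 0.88
```

Now the last small shift, lower, release, and a short lift straight up.

Request:
arm_command:
  targets:
    - {"tx":-0.35,"ty":0.1,"tz":0,"spin":0,"fingers":0.3}
    - {"tx":0,"ty":0,"tz":0.2,"spin":0,"fingers":0.3}
    - {"tx":0,"ty":0,"tz":0,"spin":0,"fingers":0.3}
    - {"tx":0,"ty":0,"tz":0,"spin":0,"fingers":0.3}

```text
clock: 14.88
position: [0.6191, 0.0901, 0.0626]
orientation: [-0.0, 0.359, 0.933, -0.0]
contact_force: [-0.2, -0.4, -3.0]
gripper_width: 0.532
finger_force: 30.0
```

```bash
python3 go.py .6189 .0907 .0625 47.9
```

```text
t 14.88 pos [0.6191 0.0901 0.0626] yhead 47.9 tiltz [-0. -0. -1.] need cm [0.05 0.03 0.01] spin 4.3800546562325585e-05 w 0.532 F [-0.2 -0.4 -3. ] j7 0.89
```

Request:
arm_command:
  targets:
    - {"tx":0,"ty":0,"tz":0.05,"spin":0,"fingers":0.3}
    - {"tx":0,"ty":0,"tz":0,"spin":0,"fingers":0.55}
    - {"tx":0,"ty":0,"tz":0,"spin":0,"fingers":0.7}
    - {"tx":0,"ty":0,"tz":0,"spin":0,"fingers":0.9}
    - {"tx":0,"ty":0,"tz":0,"spin":0,"fingers":0.9}
    - {"tx":0,"ty":0,"tz":-3,"spin":0,"fingers":0.9}
    - {"tx":0,"ty":0,"tz":-5,"spin":0,"fingers":1}
    - {"tx":0,"ty":0,"tz":-6,"spin":0,"fingers":1}

```text
clock: 15.88
position: [0.6184, 0.09, 0.2028]
orientation: [-0.001, 0.359, 0.933, -0.001]
contact_force: [1.0, 0.5, 0.6]
gripper_width: 0.992
finger_force: 0.0
```

Request:
arm_command:
  targets:
    - {"tx":0,"ty":0,"tz":-6,"spin":0,"fingers":1}
    - {"tx":-2.3,"ty":-4.5,"tz":0,"spin":0,"fingers":1}
    - {"tx":-2.3,"ty":-4.5,"tz":0,"spin":0,"fingers":1}
    - {"tx":-2.3,"ty":-4.5,"tz":0,"spin":0,"fingers":1}
    - {"tx":-2.3,"ty":-4.5,"tz":0,"spin":0,"fingers":1}
    - {"tx":-2.3,"ty":-4.5,"tz":0,"spin":0,"fingers":1}
    - {"tx":-2.3,"ty":-4.5,"tz":0,"spin":0,"fingers":1}
    - {"tx":-2.3,"ty":-4.5,"tz":0,"spin":0,"fingers":1}

```text
clock: 16.88
position: [0.5268, -0.253, 0.2623]
orientation: [0.0, 0.359, 0.933, 0.0]
contact_force: [0.6, -0.4, -0.2]
gripper_width: 1.002
finger_force: 0.0
```

Request:
arm_command:
  targets:
    - {"tx":-2.2,"ty":-4.9,"tz":0,"spin":0,"fingers":1}
    - {"tx":0,"ty":0,"tz":4,"spin":0,"fingers":1}
    - {"tx":0,"ty":0,"tz":4,"spin":0,"fingers":1}
    - {"tx":0,"ty":0,"tz":0,"spin":0,"fingers":1}
    - {"tx":0,"ty":0,"tz":0,"spin":0,"fingers":1}

```text
clock: 17.5
position: [0.5115, -0.3032, 0.1835]
orientation: [0.001, 0.359, 0.933, -0.0]
contact_force: [0.2, 0.0, -0.2]
gripper_width: 1.004
finger_force: 0.0
```

```bash
python3 go.py .5105 -.3027 .0665 47.9; python3 - <<'E'
from h import *
b=viewer.capture('top'); w=viewer.capture('wrist'); a=viewer.capture('scene')
t=[cv2.resize(b['img'][105:190,120:235],None,fx=4,fy=4,interpolation=cv2.INTER_CUBIC)]
t.append(cv2.resize(a['img'][185:270,240:355],None,fx=3,fy=3,interpolation=cv2.INTER_CUBIC))
for n,p in (('rear',(.6204,.0894,.08)),('front',(.5226,.1778,.08))): print(n,(proj(b,p)-[120,105])*4,(proj(a,p)-[240,185])*3)
im=np.zeros((600,800,3),np.uint8); im[:340,:460]=t[0]; im[:255,460:800]=t[1][:,:340]; im[340:600,:346]=cv2.resize(w['img'],(346,260)); cv2.imwrite('pics/d.png',im[:,:,::-1])
print(proj(w,[.5105,-.3027,.084])*346/512)
E
```

```text
t 17.5 pos [ 0.5115 -0.3032  0.1835] yhead 47.89 tiltz [ 0.001 -0.001 -1.   ] need cm [ 0.13 -0.04 11.7 ] spin -0.00011098882822047186 w 1.004 F [ 0.2  0.  -0.2] j7 1.55
rear [338.63999435 141.0097638 ] [139.82618859 129.75894692]
front [206.31131116 280.43392377] [241.92832492  67.73653352]
[172.57937128 132.72917474]
```

View pics/d.png

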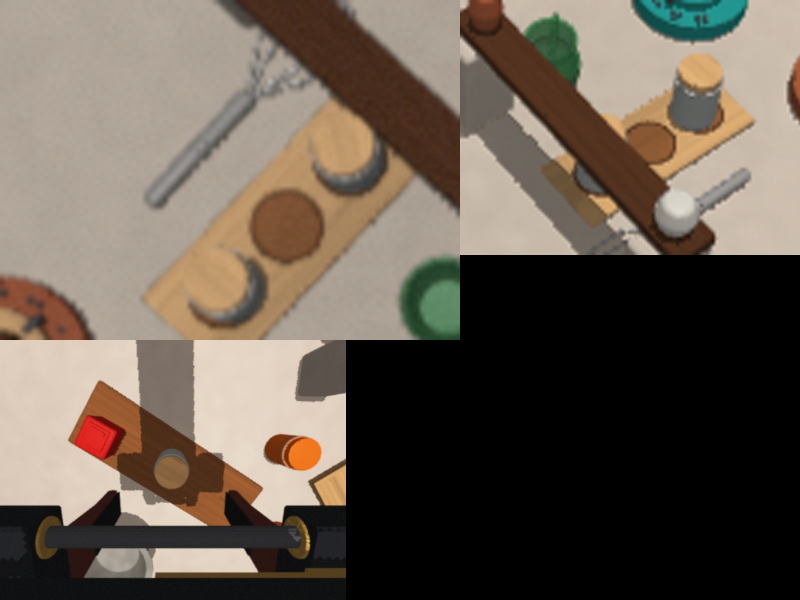

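This is the tenth and last picture. The rear tin's lid is at (343,143) against a predicted (339,141), so it is centred within about 2 mm. The old tin is on the front disc, the middle disc at (287,226) is free, and tin B is under the hand at (171,469). I'll grasp it.

Request:
arm_command:
  targets:
    - {"tx":0.1,"ty":0,"tz":4,"spin":0,"fingers":1}
    - {"tx":0,"ty":0,"tz":2.7,"spin":0,"fingers":1}
    - {"tx":0,"ty":0,"tz":0,"spin":0,"fingers":1}
    - {"tx":0,"ty":0,"tz":0,"spin":0,"fingers":1}

```text
clock: 18.15
position: [0.5111, -0.3026, 0.1167]
orientation: [0.001, 0.359, 0.933, -0.0]
contact_force: [0.3, -0.0, 0.6]
gripper_width: 0.996
finger_force: 0.0
```

```bash
python3 go.py .5105 -.3027 .0665 47.9
```

```text
t 18.15 pos [ 0.5111 -0.3026  0.1167] yhead 47.9 tiltz [ 0.002 -0.001 -1.   ] need cm [ 0.05 -0.05  5.02] spin -4.165570312376495e-05 w 0.996 F [ 0.3 -0.   0.6] j7 1.6
```

Request:
arm_command:
  targets:
    - {"tx":0,"ty":0,"tz":3,"spin":0,"fingers":1}
    - {"tx":0,"ty":0,"tz":2,"spin":0,"fingers":1}
    - {"tx":0,"ty":0,"tz":0,"spin":0,"fingers":0.8}
    - {"tx":0,"ty":0,"tz":0,"spin":0,"fingers":0.6}
    - {"tx":0,"ty":0,"tz":0,"spin":0,"fingers":0.5}
    - {"tx":0,"ty":0,"tz":0,"spin":0,"fingers":0.3}
    - {"tx":0,"ty":0,"tz":0,"spin":0,"fingers":0.3}
    - {"tx":0,"ty":0,"tz":0,"spin":0,"fingers":0.3}

```text
clock: 19.15
position: [0.5104, -0.3024, 0.0656]
orientation: [0.0, 0.359, 0.933, -0.0]
contact_force: [-0.1, -0.3, 4.3]
gripper_width: 0.535
finger_force: 30.0
```

Request:
arm_command:
  targets:
    - {"tx":0,"ty":0,"tz":-2,"spin":0,"fingers":0.3}
    - {"tx":0,"ty":0,"tz":-4,"spin":0,"fingers":0.3}
    - {"tx":0,"ty":0,"tz":-5,"spin":0,"fingers":0.3}
    - {"tx":0,"ty":0,"tz":-5,"spin":0,"fingers":0.3}
    - {"tx":0,"ty":0,"tz":-3.5,"spin":0,"fingers":0.3}
    - {"tx":0,"ty":0,"tz":0,"spin":0,"fingers":0.3}
    - {"tx":0,"ty":0,"tz":0,"spin":0,"fingers":0.3}

```text
clock: 20.02
position: [0.5095, -0.3013, 0.2592]
orientation: [-0.001, 0.359, 0.933, 0.0]
contact_force: [-0.4, 0.3, -3.1]
gripper_width: 0.533
finger_force: 30.0
```

```bash
python3 held.py; python3 go.py .5715 .1336 .26 47.9
```

```text
lid c, +20,+24,+30: [[256.9, 253.4], [256.9, 216.0], [256.9, 208.3], [257.0, 196.4]]
column hsv [(180, 11, 169, 82), (183, 12, 67, 84), (186, 81, 6, 87), (189, 40, 3, 87), (192, 50, 6, 89), (195, 50, 7, 89), (198, 42, 8, 89), (201, 31, 8, 83), (204, 20, 6, 104), (207, 22, 24, 111), (210, 14, 134, 103), (213, 15, 136, 110), (216, 15, 136, 134), (219, 16, 135, 143), (222, 15, 135, 148), (225, 15, 134, 147), (228, 15, 134, 146), (231, 15, 136, 144), (234, 15, 134, 144), (237, 15, 132, 145), (240, 15, 134, 143), (243, 15, 136, 141), (246, 15, 135, 137), (249, 15, 136, 135), (252, 16, 135, 137), (255, 15, 136, 138), (258, 15, 136, 140), (261, 15, 136, 140)]
t 20.07 pos [ 0.5093 -0.3012  0.2586] yhead 47.91 tiltz [-0.003  0.001 -1.   ] need cm [24.52 36.43 -0.1 ] spin 0.00019596155504714448 w 0.533 F [-1.1  0.3 -2. ] j7 1.5
```

Request:
arm_command:
  targets:
    - {"tx":1.5,"ty":2.2,"tz":0,"spin":0,"fingers":0.3}
    - {"tx":3,"ty":4.5,"tz":0,"spin":0,"fingers":0.3}
    - {"tx":3.3,"ty":4.9,"tz":0,"spin":0,"fingers":0.3}
    - {"tx":3.3,"ty":4.9,"tz":0,"spin":0,"fingers":0.3}
    - {"tx":3.3,"ty":4.9,"tz":0,"spin":0,"fingers":0.3}
    - {"tx":3.3,"ty":4.9,"tz":0,"spin":0,"fingers":0.3}
    - {"tx":3.3,"ty":4.9,"tz":0,"spin":0,"fingers":0.3}
    - {"tx":2.2,"ty":3.3,"tz":0,"spin":0,"fingers":0.3}

```text
clock: 21.08
position: [0.5682, 0.1129, 0.2582]
orientation: [-0.001, 0.358, 0.934, -0.001]
contact_force: [-0.0, -0.4, -2.2]
gripper_width: 0.537
finger_force: 30.0
```

Request:
arm_command:
  targets:
    - {"tx":1.3,"ty":1.8,"tz":0,"spin":0,"fingers":0.3}
    - {"tx":0,"ty":0,"tz":2,"spin":0,"fingers":0.3}
    - {"tx":0,"ty":0,"tz":2,"spin":0,"fingers":0.3}
    - {"tx":0,"ty":0,"tz":0,"spin":0,"fingers":0.3}
    - {"tx":0,"ty":0,"tz":0,"spin":0,"fingers":0.3}

```text
clock: 21.7
position: [0.572, 0.1307, 0.2205]
orientation: [0.0, 0.36, 0.933, -0.0]
contact_force: [0.5, 0.8, -2.1]
gripper_width: 0.536
finger_force: 30.0
```

```bash
python3 go.py .5715 .1336 .0625 47.9
```

```text
t 21.7 pos [0.572  0.1307 0.2205] yhead 47.82 tiltz [ 0. -0. -1.] need cm [ 0.23  0.18 15.8 ] spin -0.0013471868921428286 w 0.536 F [ 0.5  0.8 -2.1] j7 0.69
```

Request:
arm_command:
  targets:
    - {"tx":0.2,"ty":0.2,"tz":4,"spin":0,"fingers":0.3}
    - {"tx":0,"ty":0,"tz":3.5,"spin":0,"fingers":0.3}
    - {"tx":0,"ty":0,"tz":0,"spin":0,"fingers":0.3}
    - {"tx":0,"ty":0,"tz":0,"spin":0,"fingers":0.3}

```text
clock: 22.2
position: [0.5729, 0.1343, 0.1469]
orientation: [0.001, 0.359, 0.933, 0.001]
contact_force: [0.3, 0.9, -1.8]
gripper_width: 0.538
finger_force: 30.0
```

```bash
python3 go.py .5715 .1336 .0625 47.9
```

```text
t 22.2 pos [0.5729 0.1343 0.1469] yhead 47.86 tiltz [ 0.002  0.001 -1.   ] need cm [ 0.06 -0.16  8.44] spin -0.0006259843875069256 w 0.538 F [ 0.3  0.9 -1.8] j7 0.73
```

Request:
arm_command:
  targets:
    - {"tx":0,"ty":-0.1,"tz":3,"spin":0,"fingers":0.3}
    - {"tx":0,"ty":0,"tz":3,"spin":0,"fingers":0.3}
    - {"tx":0,"ty":0,"tz":2,"spin":0,"fingers":0.3}
    - {"tx":0,"ty":0,"tz":0,"spin":0,"fingers":0.3}
    - {"tx":0,"ty":0,"tz":0,"spin":0,"fingers":0.3}

```text
clock: 22.82
position: [0.572, 0.1338, 0.0664]
orientation: [0.001, 0.359, 0.933, 0.001]
contact_force: [0.6, -0.3, -1.1]
gripper_width: 0.534
finger_force: 30.0
```

```bash
python3 go.py .5715 .1336 .062 47.9
```

```text
t 22.82 pos [0.572  0.1338 0.0664] yhead 47.89 tiltz [ 0.002  0.001 -1.   ] need cm [ 0.03 -0.05  0.44] spin -0.00021215277180319732 w 0.534 F [ 0.6 -0.3 -1.1] j7 0.79
```

Request:
arm_command:
  targets:
    - {"tx":0,"ty":0,"tz":0.3,"spin":0,"fingers":0.3}
    - {"tx":0,"ty":0,"tz":0.15,"spin":0,"fingers":0.3}
    - {"tx":0,"ty":0,"tz":0,"spin":0,"fingers":0.3}
    - {"tx":0,"ty":0,"tz":0,"spin":0,"fingers":0.55}
    - {"tx":0,"ty":0,"tz":0,"spin":0,"fingers":0.7}
    - {"tx":0,"ty":0,"tz":0,"spin":0,"fingers":0.9}
    - {"tx":0,"ty":0,"tz":0,"spin":0,"fingers":0.9}
    - {"tx":0,"ty":0,"tz":-3,"spin":0,"fingers":0.9}

```text
clock: 23.82
position: [0.5693, 0.1334, 0.0891]
orientation: [-0.002, 0.359, 0.933, -0.002]
contact_force: [0.5, -0.7, -0.0]
gripper_width: 0.893
finger_force: 0.0
```

Request:
arm_command:
  targets:
    - {"tx":0,"ty":0,"tz":-5,"spin":0,"fingers":1}
    - {"tx":0,"ty":0,"tz":-5,"spin":0,"fingers":1}
    - {"tx":4,"ty":1.5,"tz":0,"spin":0,"fingers":1}
    - {"tx":4,"ty":1.5,"tz":0,"spin":0,"fingers":1}
    - {"tx":4,"ty":1.5,"tz":0,"spin":0,"fingers":1}
    - {"tx":4,"ty":1.5,"tz":0,"spin":0,"fingers":1}
    - {"tx":0,"ty":0,"tz":0,"spin":0,"fingers":1}

```text
clock: 24.7
position: [0.4903, 0.2895, 0.1904]
orientation: [-0.001, 0.356, 0.934, 0.0]
contact_force: [-0.6, -0.4, 0.2]
gripper_width: 1.0
finger_force: 0.0
```

```bash
python3 go.py .4646 .334 .120 46.6; python3 - <<'E'
from h import *
a=viewer.capture('scene'); w=viewer.capture('wrist'); b=viewer.capture('top')
R=np.array([[.742,-.670],[.670,.742]])
# wrist: lids of three tins, and dial
print('pred px',[np.round(proj(w,(*p,.08))).tolist() for p in ((.5226,.1778),(.5715,.1336),(.6204,.0894))],'dial',proj(w,(.4646,.334,.04)))
hs=cv2.cvtColor(b['img'],cv2.COLOR_RGB2HSV).astype(int)
# dark grey tin flanks in the top view (base rims): enclosing extent along the row for each tin
for n,p in (('front',(.5226,.1778)),('mid',(.5715,.1336)),('rear',(.6204,.0894))):
    u,v=proj(b,[*p,.04]); m=((hs[...,1]<75)&(hs[...,2]<125)).astype(np.uint8); k=np.zeros_like(m); cv2.circle(k,(int(u),int(v)),19,1,-1)
    cs,_=cv2.findContours(m*k,cv2.RETR_EXTERNAL,cv2.CHAIN_APPROX_NONE)
    if not cs: print(n,'none'); continue
    cc=max(cs,key=cv2.contourArea); M=cv2.moments(cc); g=onz(b,M['m10']/M['m00'],M['m01']/M['m00'],.04)[:2]
    print(n,'flank centroid minus disc, row/across mm',np.round(R@(g-p)*1000,1),'area',cv2.contourArea(cc))
E
```

```text
t 24.7 pos [0.4903 0.2895 0.1904] yhead 48.29 tiltz [-0.001  0.001 -1.   ] need cm [4.87 1.61 7.04] spin 0.029412675826444884 w 1.0 F [-0.6 -0.4  0.2] j7 0.38
pred px [[195.0, 289.0], [198.0, 346.0], [200.0, 397.0]] dial [272.80055102 136.46410773]
front flank centroid minus disc, row/across mm [-34.4  22.5] area 101.5
mid flank centroid minus disc, row/across mm [  1.5 -21.4] area 44.5
rear flank centroid minus disc, row/across mm [ -4.1 -19.4] area 47.0
```

```bash
cat > dial.py <<'E'
from h import *
import sys
w=viewer.capture(sys.argv[1]); P0=(.4646,.334)
hs=cv2.cvtColor(w['img'],cv2.COLOR_RGB2HSV).astype(int); H,S,V=hs[...,0],hs[...,1],hs[...,2]
u,v=proj(w,(*P0,.055)); k=np.zeros(H.shape,np.uint8); r=int(np.linalg.norm(proj(w,(P0[0]+.045,P0[1],.055))-[u,v])); cv2.circle(k,(int(u),int(v)),r,1,-1)
def big(m):
    cs,_=cv2.findContours((m*k).astype(np.uint8),cv2.RETR_EXTERNAL,cv2.CHAIN_APPROX_NONE); return max(cs,key=cv2.contourArea)
vals=V[k>0]; print('V pct',np.percentile(vals,[5,20,50,80]),'r',r)
c=big((V<np.percentile(vals,50)*.6)&(S>110)); 
W=np.array([onz(w,*x,.066)[:2] for x in c[:,0,:].astype(float)],np.float32)
(cx,cy),(a,b),an=cv2.minAreaRect(W); l=cv2.fitLine(W,cv2.DIST_L2,0,.001,.001).ravel()
print('bar centre',round(cx,4),round(cy,4),'size',round(a,4),round(b,4),'heading',np.degrees(np.arctan2(l[1],l[0])))
c=big((S>80)&(H>=12)|(V<90)); W=np.array([onz(w,*x,.039)[:2] for x in c[:,0,:].astype(float)],np.float32)
print('wheel',cv2.minEnclosingCircle(W))
E
python3 dial.py wrist; python3 dial.py top
```

```text
V pct [ 70.  89. 208. 222.] r 45
bar centre 0.4641 0.3358 size 0.0172 0.0541 heading -42.714596
wheel ((0.46666184067726135, 0.3330739438533783), 0.044658225029706955)
V pct [16.  22.  34.  66.8] r 16
bar centre 0.4912 0.3496 size 0.004 0.0039 heading 43.932568
wheel ((0.4682137370109558, 0.33991575241088867), 0.04529513418674469)
```

Request:
arm_command:
  targets:
    - {"tx":4.9,"ty":1.6,"tz":3,"spin":0.02,"fingers":0.6}
    - {"tx":0,"ty":0,"tz":4,"spin":0,"fingers":0.6}
    - {"tx":0,"ty":0,"tz":0,"spin":0,"fingers":0.6}
    - {"tx":0,"ty":0,"tz":0,"spin":0,"fingers":0.6}
    - {"tx":0,"ty":0,"tz":0,"spin":0,"fingers":0.6}

```text
clock: 25.58
position: [0.4684, 0.3299, 0.1224]
orientation: [0.001, 0.369, 0.929, 0.001]
contact_force: [-0.8, -0.5, -0.3]
gripper_width: 0.605
finger_force: 0.0
```

```bash
python3 go.py .4641 .3345 .043 47.1
```

```text
t 25.57 pos [0.4684 0.3299 0.1224] yhead 46.65 tiltz [ 0.002  0.002 -1.   ] need cm [0.63 0.01 7.94] spin -0.007922344976230455 w 0.605 F [-0.8 -0.5 -0.3] j7 0.31
```

Request:
arm_command:
  targets:
    - {"tx":0.5,"ty":0,"tz":3,"spin":0,"fingers":0.6}
    - {"tx":0,"ty":0,"tz":3,"spin":0,"fingers":0.6}
    - {"tx":0,"ty":0,"tz":1.9,"spin":0,"fingers":0.6}
    - {"tx":0,"ty":0,"tz":0,"spin":0,"fingers":0.6}
    - {"tx":0,"ty":0,"tz":0,"spin":0,"fingers":0.6}

```text
clock: 26.2
position: [0.4639, 0.3337, 0.0423]
orientation: [0.0, 0.369, 0.93, 0.001]
contact_force: [-1.0, 0.1, 0.7]
gripper_width: 0.601
finger_force: 0.0
```

Request:
arm_command:
  targets:
    - {"tx":0,"ty":0,"tz":0,"spin":0,"fingers":0.4}
    - {"tx":0,"ty":0,"tz":0,"spin":0,"fingers":0.3}
    - {"tx":0,"ty":0,"tz":0,"spin":0,"fingers":0.1}
    - {"tx":0,"ty":0,"tz":0,"spin":0,"fingers":0.1}
    - {"tx":0,"ty":0,"tz":0,"spin":0,"fingers":0.1}

```text
clock: 26.82
position: [0.4658, 0.3363, 0.0423]
orientation: [0.002, 0.368, 0.93, 0.003]
contact_force: [7.4, 6.9, -7.3]
gripper_width: 0.182
finger_force: 30.0
```

```bash
python3 go.py .4641 .3345 .043 90.2
```

```text
t 26.82 pos [0.4658 0.3363 0.0423] yhead 46.8 tiltz [ 0.006  0.004 -1.   ] need cm [-0.   -0.25 -0.08] spin -0.7573940236147829 w 0.182 F [ 7.4  6.9 -7.3] j7 0.36
```

Request:
arm_command:
  targets:
    - {"tx":0,"ty":0.25,"tz":-0.05,"spin":0,"fingers":0.1}
    - {"tx":0,"ty":0,"tz":0,"spin":-0.12,"fingers":0.1}
    - {"tx":0,"ty":0,"tz":0,"spin":-0.12,"fingers":0.1}
    - {"tx":0,"ty":0,"tz":0,"spin":-0.12,"fingers":0.1}
    - {"tx":0,"ty":0,"tz":0,"spin":-0.12,"fingers":0.1}
    - {"tx":0,"ty":0,"tz":0,"spin":-0.12,"fingers":0.1}
    - {"tx":0,"ty":0,"tz":0,"spin":-0.12,"fingers":0.1}
    - {"tx":0,"ty":0,"tz":0,"spin":0,"fingers":0.1}

```text
clock: 27.82
position: [0.466, 0.3367, 0.0423]
orientation: [0.001, 0.017, 1.0, 0.001]
contact_force: [3.5, 3.7, -5.6]
gripper_width: 0.181
finger_force: 30.0
```

```bash
python3 go.py .4641 .3345 .043 90.2
```

```text
t 27.82 pos [0.466  0.3367 0.0423] yhead 88.1 tiltz [ 0.002  0.002 -1.   ] need cm [ 0.18 -0.22 -0.07] spin -0.0367178015357989 w 0.181 F [ 3.5  3.7 -5.6] j7 0.93
```

Request:
arm_command:
  targets:
    - {"tx":0,"ty":0,"tz":0,"spin":-0.035,"fingers":0.1}
    - {"tx":0,"ty":0,"tz":0,"spin":0,"fingers":0.1}
    - {"tx":0,"ty":0,"tz":0,"spin":0,"fingers":0.3}
    - {"tx":0,"ty":0,"tz":0,"spin":0,"fingers":0.5}
    - {"tx":0,"ty":0,"tz":0,"spin":0,"fingers":0.6}
    - {"tx":0,"ty":0,"tz":-4,"spin":0,"fingers":0.6}
    - {"tx":0,"ty":0,"tz":-5,"spin":0,"fingers":0.6}
    - {"tx":0,"ty":0,"tz":-5,"spin":0,"fingers":0.6}

```text
clock: 28.82
position: [0.4646, 0.335, 0.1835]
orientation: [-0.0, 0.0, 1.0, -0.0]
contact_force: [-0.1, 0.6, 0.1]
gripper_width: 0.599
finger_force: 0.0
```

Request:
arm_command:
  targets:
    - {"tx":4,"ty":0,"tz":-4,"spin":0,"fingers":0.6}
    - {"tx":5,"ty":0,"tz":0,"spin":0,"fingers":0.6}
    - {"tx":0,"ty":5,"tz":0,"spin":0,"fingers":0.6}
    - {"tx":0,"ty":5,"tz":0,"spin":0,"fingers":0.6}
    - {"tx":0,"ty":5,"tz":0,"spin":0,"fingers":0.6}
    - {"tx":0,"ty":0,"tz":0,"spin":0,"fingers":0.6}
    - {"tx":0,"ty":0,"tz":0,"spin":0,"fingers":0.6}

```text
clock: 29.7
position: [0.375, 0.4843, 0.2217]
orientation: [-0.0, 0.0, 1.0, -0.001]
contact_force: [0.4, -1.0, -0.0]
gripper_width: 0.6
finger_force: 0.0
```

```bash
python3 go.py .4641 .3345 .043 90.2; cat > fin.py <<'E'
from h import *
b=viewer.capture('top'); a=viewer.capture('scene'); R=np.array([[.742,-.670],[.670,.742]])
def comps(c,m,p,z,rad):
    u,v=proj(c,(*p,z)); r=int(np.linalg.norm(proj(c,(p[0],p[1]+rad,z))-[u,v])); k=np.zeros(m.shape,np.uint8); cv2.circle(k,(int(round(u)),int(round(v))),r,1,-1)
    cs,_=cv2.findContours(m.astype(np.uint8)*k,cv2.RETR_EXTERNAL,cv2.CHAIN_APPROX_NONE); return max(cs,key=cv2.contourArea) if cs else None
hs=cv2.cvtColor(b['img'],cv2.COLOR_RGB2HSV).astype(int)
for n,p in (('front',(.5226,.1778)),('mid',(.5715,.1336)),('rear',(.6204,.0894))):
    cc=comps(b,(hs[...,1]<75)&(hs[...,2]<125),p,.04,.032)
    if cc is None: print(n,'none'); continue
    M=cv2.moments(cc); g=onz(b,M['m10']/M['m00'],M['m01']/M['m00'],.04)[:2]; print(n,'flank-disc row/across mm',np.round(R@(g-p)*1000,1),cv2.contourArea(cc))
p=(.465,.3345)
for n,c in (('top',b),('scene',a)):
    h=cv2.cvtColor(c['img'],cv2.COLOR_RGB2HSV).astype(int)
    cc=comps(c,h[...,2]<95,p,.06,.034); W=np.array([onz(c,*x,.066)[:2] for x in cc[:,0,:].astype(float)],np.float32)
    l=cv2.fitLine(W,cv2.DIST_L2,0,.001,.001).ravel(); print(n,'bar',cv2.minAreaRect(W),np.degrees(np.arctan2(l[1],l[0])))
E
python3 fin.py
```

```text
t 29.7 pos [0.375  0.4843 0.2217] yhead 89.98 tiltz [-0.    -0.002 -1.   ] need cm [ -8.92 -14.95  17.89] spin -0.00388111558648879 w 0.6 F [ 0.4 -1.  -0. ] j7 0.61
front flank-disc row/across mm [  8.9 -21.1] 39.5
mid flank-disc row/across mm [  0.1 -21. ] 45.5
rear flank-disc row/across mm [ -4.7 -18.6] 53.5
top bar ((0.4649686813354492, 0.3306233882904053), (0.02293427661061287, 0.05281037092208862), 87.8242416381836) -0.03103436
scene bar ((0.4739254117012024, 0.3352552354335785), (0.07522273063659668, 0.018167637288570404), 0.5196937322616577) -4.3273826
```

```bash
python3 -c "
from bench import ticket
print(ticket.sign_off())"
```

```text
the job is handed in; nothing more can be done
None
```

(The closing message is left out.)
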